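# Turn a panel of the packing bench's reference display

### The arm

A 6-joint arm with a two-finger parallel gripper is mounted at the origin on the work surface. World frame = base frame: x ahead of the robot, y to its left, z up, the work surface at z = 0. Lengths are in mm, angles in rad, forces in N, time in s.
With the tool pointing down it reaches from about 275 to 1000 mm from the base axis. Payload 8.4 kg.
Tool frame: the origin (TCP) lies at the very end of the fingers, on their centre line; the grasp point (between the pads) lies 19 mm behind it; y points along the fingers, x is the direction in which the jaws open and shut, and the axes are right-handed (so a half turn about y gives the same grasp; the last joint's range is limited). The gripper opens to 85 mm and grips with 20 to 120 N. Pads are 22 mm wide; open, the fingers measure 114 mm over their backs; the gripper's body (76 mm by 85 mm) begins 54 mm behind the grasp point. The pads swing forward as they close: fully open they stand 13 mm farther back than shut.
Start: joints at [-1.104, 0.353, 1.633, -0, 1.155, -0.002], TCP at [282.384, -557.573, 231.281] pointing down, gripper open.
Joint ranges: [-2.63, 2.63], [-0.92, 2.1], [0.06, 2.66], [-1.3, 4.44], [0, 2.69], [-3.02, 3.02]. Speed limits (rad/s): [2.22, 2.22, 2.79, 3.14, 3.14, 3.14].

### API

Orientations are given as [roll, pitch, yaw] about the fixed x, y, z axes, in that order (R = Rz(yaw) Ry(pitch) Rx(roll)).
In Python, from rig import r gives the robot as it stands.
- The arm moves only by the tool servo_tool, never from a script. Its argument "motion" is a list of rows, each a list of 7 numbers: the opening, from -1 (shut) to 1 (fully open), then the shift along the tool's x, y, z in m, then the turn, a rotation vector about the tool's x, y, z in units of 10 degrees (1.0 is 10 degrees). A call has 1 to 12 rows; each row is the pose to reach, as a shift and turn from the pose commanded when the call began, along the tool's axes at that moment; what a row does not reach only later rows make up. A row lasts 1/8 s, in which the tool goes at most 62.5 mm and 10.7 degrees, less where a joint would pass 70% of its speed; a pose out of reach is approached as far as the arm can. A call with a gripper value outside its range is refused whole. The fingers move at their own pace and stop on an object; "grip_force" is the grip in N (left out, the last holds). Time passes only in rows, so rows that repeat a pose let the fingers close. It gives the time, the measured TCP pose, the force and the opening at its end, in the units of the state.
- r.sense(): the state, without advancing time (a new reading comes with each control period).
- r.grab_frame(name): name is "scene" or "side" or "wrist"; returns the picture (384x512x3 uint8, red, green, blue); there is no depth.
- r.calibration(name): a dict with "fx", "fy", "cx", "cy" (pixels), "R" (3x3) and "t" (3): a world point X has camera coordinates R X + t; the wrist camera has in their place "mount" (4x4, takes a point from camera to tool coordinates, whose origin is the TCP and whose axes are the tool frame's). Camera axes: x right, y down, z forward; pixel columns grow to the right and rows downward; lengths in mm; the calibration is good to about 2 mm. The wrist camera is an equidistant fisheye: a pixel r from the principal point sees the ray r / f radians off the axis. A picture is of the moment at which its call begins: read the wrist's pose just before it. calibration takes no time and is no camera call.
- r.sign_off(): hands the job in, once; it reports no verdict.
The state is a dict: "clock": time; "qpos": joint angles; "qvel": joint speeds; "joint_efforts": joint torques, N m; "eef_pos": TCP position; "tcp_rot": TCP orientation; "contact_force": force on the tool from outside, world axes, zero at the start; "wrist_torque": the same for the moment, N m; "opening": opening from 0.0 (shut) to 1.0 (fully open).
Only numpy, scipy, OpenCV 4.12 (cv2) and the standard library are available. Lean on these libraries where they do the work, as an engineer would, in place of code of your own. Each camera call takes 0.05 s, during which the arm holds its last target. There are 200 camera calls.

### The job

On the packing bench lies a panel display of stiff pocket panels, opened like a book, with one panel left standing half turned on the right-hand side as seen from the robot. Turn that panel the rest of the way over the spine with the fingertips and press it down flat on the left-hand panels, so that the next page can be scanned. Only push it: do not pinch it or fling it over, do not lift or shift the display, and leave the other panels and everything else on the bench where they are.

Things in the scene. Friction and masses are not known exactly. Their poses are not given: they have to be found in the camera images.
- stand: Loose panel display, 1.9 kg, on rubber feet: dark steel base plate 250 mm along the spine (x axis) by 340 mm (y axis), its top 8 mm above the bench; two arched end brackets (x = -115 and +115 mm, 32 mm high) carry five grey panels. Origin: centre of its underside. At zero yaw x points away from the robot, y to the left-hand panels, z up. Yaw within about 37 degrees of zero.
- spine (a point): The middle of the pivot line of the half-turned panel: on the display's centre line, 26 mm above its underside. The pivot line runs along the display's x axis; this point has the display's axes.
- tab (a point): Middle of the free edge of the half-turned panel's index tab, 166 mm from the pivot line, midway along the spine; moves with the panel. The tab is 34 mm wide (along the spine) and stands out 16 mm from the panel's edge, which is 150 mm from the pivot line. The panel is a stiff plate 216 mm long (along the spine), about 90 g; panel and tab are 5 mm thick, pivot line in mid-thickness.
- panel (a joint): Turn of the half-turned panel about the pivot line, rad: 0 flat on the right-hand panels (the display's -y), 1.57 upright, 3.14 flat on the left-hand panels (+y), where it meets its stop. Starts between 0.7 and 1.2. The pivot is stiff: the panel stays at whatever angle it is left, and takes about 0.6 to 1.2 N square to it at its free edge to turn.
- right1 (a joint): Turn of the upper of the two panels lying flat on the right, 0 as it lies, growing as it is opened towards the left. Its top surface is 22 mm above the bench. Stiff like the first; to be left alone.
- right2 (a joint): The same for the lower right-hand panel (top surface 15 mm above the bench); to be left alone.
- left1 (a joint): Turn of the upper of the two panels lying flat on the left, 0 as it lies, growing as it is opened towards the right. Its top surface is 22 mm above the bench; the turned panel comes to lie on it, its own top surface then 29 mm above the bench. To be left alone.
- left2 (a joint): The same for the lower left-hand panel; to be left alone.
- panel_top: The face of the half-turned panel that looks up when it lies on the right; a 2.5 mm shell. Origin: the middle of the pivot line; its -y axis points along the panel towards the tab.
- panel_under: The other face of the half-turned panel, which looks up once the panel lies on the left; a 2.5 mm shell with the same origin and axes.
- tape_roll: Roll of yellow packing tape lying flat, 104 mm across, 48 mm high, beyond the far end of the display. Origin: centre of its underside. A bystander.
- marker: Capped marker pen lying down, 130 mm long, 20 mm thick, at the display's near end. Origin: centre of its underside. A bystander.
- cutter: Box cutter with black grip lying flat, 165 mm long, 21 mm high, just right of the display. Origin: underside. A bystander.
- mug: White mug, 82 mm across, 95 mm high, well left of the display. Origin: centre of its underside. A bystander.
- parcel_a: Cardboard parcel with yellow tape, 170 x 120 x 65 mm, right of the display. Origin: centre of its underside. A bystander.
- parcel_b: Black parcel, 210 x 75 x 45 mm, beyond the display to the right. Origin: centre of its underside. A bystander.
- parcel_c: Smaller cardboard parcel with yellow tape, 130 x 90 x 50 mm, right of the display. Origin: centre of its underside. A bystander.
- scanner: Hand-held barcode scanner lying on its side, about 150 x 130 mm, 58 mm high, left of the display. Origin: underside. A bystander.

How it is judged (in metres and radians):
On the way, in this order (a step that is already met when the one before it is completed fails the run):
1. the fingertips push the panel over past upright (value of joint panel between 1.6 and 2.9 rad and contact force between the fingers and panel_under above 0.1 N), for 0.05 s.
2. the fingertips press the panel down flat on the left (value of joint panel above 3.05 rad and contact force between the fingers and panel_under above 0.5 N), for 0.05 s.
At the end, for the whole second after the job is handed in: The panel lies still and flat on the left-hand panels (within 5 degrees of flat), the other four panels lie as they were (opened less than 6 degrees), and the display stands flat on the bench within 15 mm of where it was (value of joint panel above 3.05 rad and velocity of joint panel below 0.1 rad/s and not (velocity of joint panel below -0.1 rad/s) and value of joint each of right1, right2, left1, left2 below 0.1 rad and distance of stand from where it was at the start of the episode below 0.015 m and angle between stand's own z axis and vertical below 0.05 rad and linear speed of stand below 0.02 m/s); the robot touches nothing.
It fails at once if the panel is pinched between the fingers (both of its faces loaded with more than 4 N at once) (contact force between the fingers and panel_top above 4 N and contact force between the fingers and panel_under above 4 N).
It fails at once if the panel is flung or slammed over (faster than 4 rad/s) (velocity of joint panel above 4 rad/s or velocity of joint panel below -4 rad/s).
It fails at once if the display is shifted or lifted by more than 15 mm, or tipped (distance of stand from where it was at the start of the episode above 0.015 m or angle between stand's own z axis and vertical above 0.1 rad).
It fails at once if another panel is opened by more than 6 degrees (value of joint any of right1, right2, left1, left2 above 0.1 rad).
It fails at once if a bystander is moved by more than 20 mm (distance of any of tape_roll, marker, cutter, mug, parcel_a, parcel_b, parcel_c, scanner from where it was at the start of the episode above 0.02 m).
It also fails if it takes over 45 s, if anything falls off the work surface, if the arm or the gripper's body presses on something with over 40 N, if the wrist force passes 120 N, or if a joint passes its speed limit or range.

## Working session

There is one attempt and no reset: what is moved stays moved. The work goes in short steps, Python scripts to look and compute and a tool call to move; the robot and the scene stay as the last step left them, time stands still between calls to the robot, and variables do not carry over. Pictures are saved under pics/ and viewed, on a budget of 10 in all, crops included, one or two more only if the job needs it, and the job is handed in when it is done.

Besides the shell and the picture viewer there is one more tool, called after ">>>" as name(argument=value, ...), one argument or row to a line, values as JSON. servo_tool: Moves the arm, as the interface text tells. Its arguments: {"type":"object","properties":{"motion":{"type":"array","items":{"type":"array","items":{"type":"number"}}},"grip_force":{"type":"number"}},"required":["motion"]}

```bash
mkdir -p pics; python3 - <<'E'
from rig import r
import cv2
print(r.sense())
for n in("scene","side","wrist"):
    print(n,r.calibration(n)); f=r.grab_frame(n); cv2.imwrite(f"pics/{n}0.png",f[:,:,::-1])
    if n!="wrist": cv2.imwrite(f"pics/{n}0b.png",cv2.resize(f[:,:,::-1],(800,600),interpolation=2))
E
```

```text
{'clock': 0.0, 'qpos': array([-1.10440472e+00,  3.53621829e-01,  1.63417797e+00, -4.76431008e-06,
        1.15520672e+00, -2.37880414e-03]), 'qvel': array([-0.00083361, -0.00052855, -0.00100246,  0.00053452,  0.00062458,
        0.00084727]), 'joint_efforts': array([-1.69468811e-03, -6.05248117e+01, -3.42063081e+01,  1.50659880e-04,
        9.57126467e-03,  4.17275567e-05]), 'eef_pos': array([ 282.15286724, -557.12323634,  230.55936911]), 'tcp_rot': array([-1.57079732e+00,  1.41387403e-03, -1.10202399e+00]), 'contact_force': array([-0.52983807,  0.13244965, -0.43558617]), 'wrist_torque': array([-0.02382591, -0.02902733,  0.03870776]), 'opening': 1.000387272421555}
scene {'fx': 406.5939505611254, 'fy': 406.5939505611254, 'cx': 254.75266913488056, 'cy': 190.58468868641248, 'R': array([[-7.68077263e-01,  6.40356781e-01, -7.14866044e-04],
       [ 3.35750757e-01,  4.01765835e-01, -8.51971621e-01],
       [-5.45278596e-01, -6.54620047e-01, -5.23587477e-01]]), 't': array([ 428.46404888, -116.35935843, 1905.10735246])}
side {'fx': 375.75291218778636, 'fy': 375.75291218778636, 'cx': 246.1011767688403, 'cy': 187.02953170276984, 'R': array([[-0.85388807, -0.52027734,  0.01366173],
       [-0.40921958,  0.65493629, -0.63529346],
       [ 0.32158123, -0.54806016, -0.77214997]]), 't': array([428.61426564, 264.12800776, 962.40623539])}
wrist {'fx': 297.3186396354542, 'fy': 297.3186396354542, 'cx': 256.55098865212767, 'cy': 190.6375110526679, 'mount': array([[ 9.99998498e-01, -9.90600611e-04, -1.42249710e-03,
         4.33302933e-01],
       [ 1.04239786e-03, -3.12016827e-01,  9.50076004e-01,
        -1.42949897e+02],
       [-1.38498890e-03, -9.50076059e-01, -3.12015326e-01,
         7.98319242e+01],
       [ 0.00000000e+00,  0.00000000e+00,  0.00000000e+00,
         1.00000000e+00]])}
```

View pics/scene0b.png

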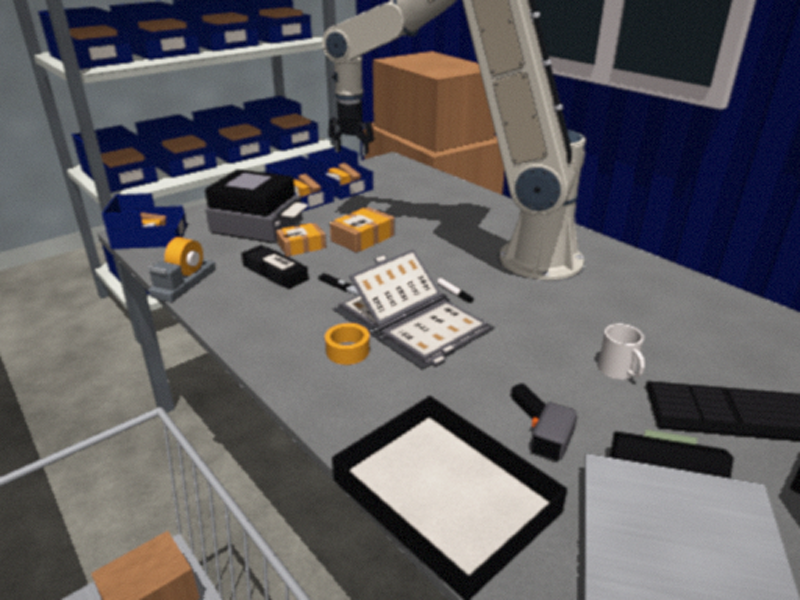

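View pics/side0b.png

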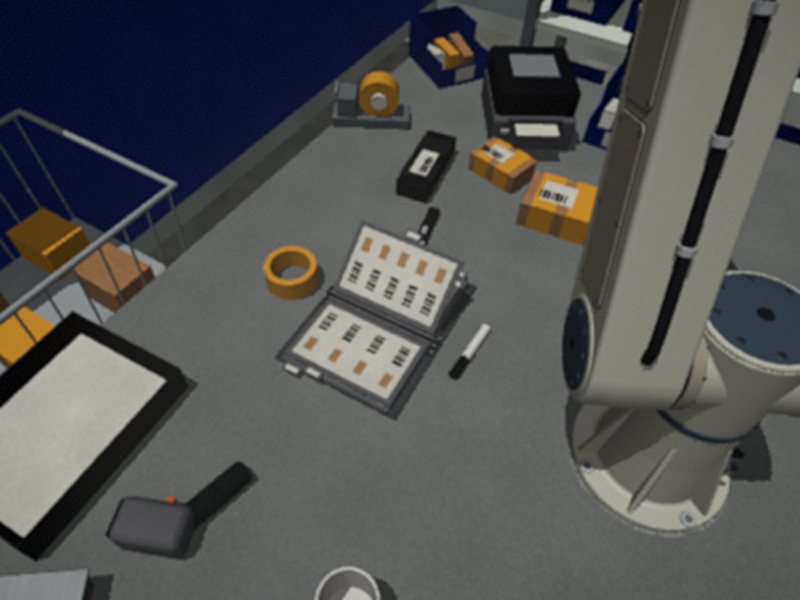

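The two views show the display near the middle of the bench: at side (270-480, 215-420) and scene (335-495, 245-365), in 800x600 px. The half-turned panel is raised on the robot's right. I'll zoom in on both.

```bash
python3 - <<'E'
import cv2
def crop(n,x0,y0,w,h,k):
    f=cv2.imread(f"pics/{n}0.png")[y0:y0+h,x0:x0+w]
    g=cv2.resize(f,None,fx=k,fy=k,interpolation=2)
    for i in range(0,w,10):
        cv2.line(g,(i*k,0),(i*k,4 if i%50 else 12),(0,255,0)); 
        if (x0+i)%20==0: cv2.putText(g,str(x0+i),(i*k,14),0,.4,(0,255,0))
    for i in range(0,h,10):
        cv2.line(g,(0,i*k),(4,i*k),(0,255,0))
        if (y0+i)%20==0: cv2.putText(g,str(y0+i),(0,i*k+4),0,.4,(0,255,0))
    cv2.imwrite(f"pics/{n}0c.png",g)
crop("side",170,130,150,140,5); 
crop("scene",200,150,130,95,6)
E
```

```text
(no output)
```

View pics/side0c.png

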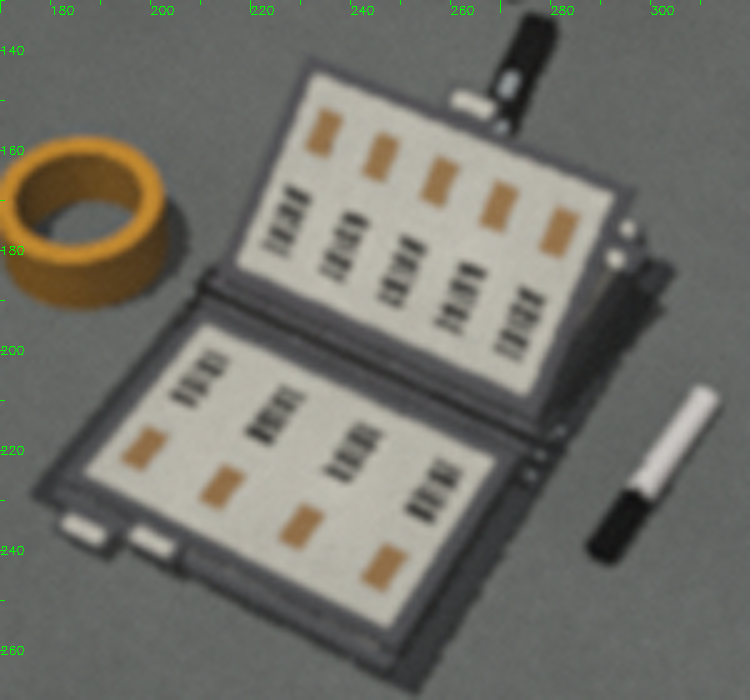

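View pics/scene0c.png

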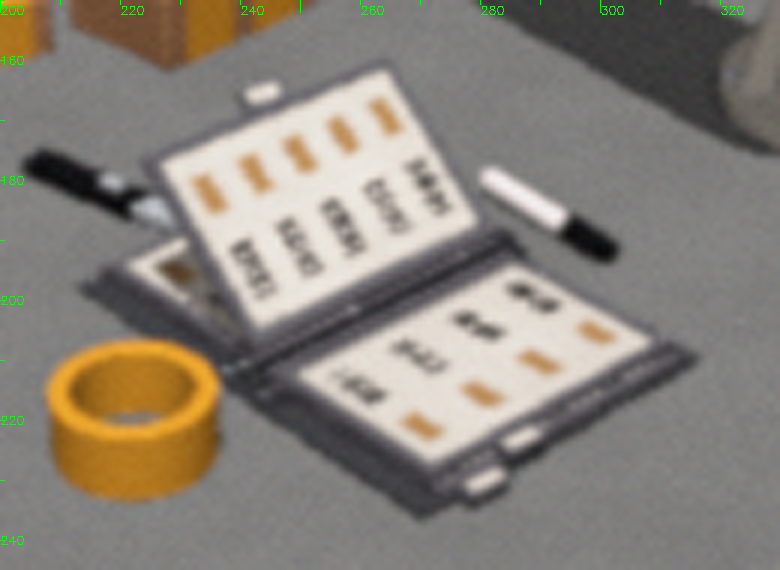

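Side view in original pixels: panel free corners are at about (231,142) far and (297,168) near, tab top at (265,148.5), plate corners at (177,229), (253,268) and (304,184). Scene view: panel free corners (225,177) and (264.5,160.5), tab (243.7,164.3), plate corners (316,210), (270,236) and (213,198). I'll fit the pose to these.

```bash
cat > h.py <<'E'
from rig import r
import numpy as np, cv2
from scipy.spatial.transform import Rotation as Ro
def proj(n,P):
    c=r.calibration(n); q=np.array(c["R"])@np.asarray(P,float)+c["t"]
    return np.array([c["fx"]*q[0]/q[2]+c["cx"],c["fy"]*q[1]/q[2]+c["cy"]])
def W(p,l):  # display pose p=(x,y,yaw) to world
    c,s=np.cos(p[2]),np.sin(p[2]); return np.array([p[0]+c*l[0]-s*l[1],p[1]+s*l[0]+c*l[1],l[2]])
def pan(x,rad,phi): return [x,-rad*np.cos(phi),26+rad*np.sin(phi)]
E
python3 - <<'E'
from h import *
from scipy.optimize import least_squares
obs={"side":[("p",108,150,231.4,142.4),("p",-108,150,296.6,168),("p",0,166,265.2,148.4),("c",125,170,177,229),("c",-125,170,253,268),("c",-125,-170,304.4,184)],
"scene":[("p",108,150,225,177),("p",-108,150,264.5,160.5),("p",0,166,243.7,164.3),("c",-125,170,315.8,210),("c",125,170,270,236.3),("c",125,-170,213.3,198.3)]}
def f(v):
    o=[]
    for n,L in obs.items():
        for k,a,b,u,w in L:
            l=pan(a,b,v[3]) if k=="p" else [a,b,8]
            o+=list(proj(n,W(v,l))-[u,w])
    return o
s=least_squares(f,[500,0,0,1.],x_scale=[10,10,.1,.1],loss="soft_l1")
print(s.x); print(np.round(f(s.x),1).reshape(-1,2))
p=s.x
for t in(p[3],1.57,3.1): print(t,W(p,pan(0,166,t)),W(p,pan(0,130,t)))
E
```

```text
[5.10448628e+02 3.79961217e+00 3.44149683e-02 6.80173926e-01]
[[-0.1 -1.4]
 [ 0.3 -0.4]
 [ 0.1  0.4]
 [-2.2 -0.2]
 [-0.6  0.9]
 [ 0.3 -1. ]
 [-1.1 -0.3]
 [ 0.2 -0.9]
 [-0.7  0.3]
 [ 2.  -0.8]
 [ 1.4 -0.7]
 [ 0.3 -1.1]]
0.6801739259986734 [ 514.88930953 -125.18288235  130.40209027] [513.92627011 -97.2107751  107.7606731 ]
1.57 [510.45317619   3.66750021 191.99994737] [510.45218979   3.696151   155.99995878]
3.1 [504.7418105  169.55783746  32.90238996] [505.97943352 133.61027053  31.40548612]
```

Fit is consistent: spine at about (510, 4), yaw about 0.03, panel at about 0.68–0.70 rad, residuals about 1–2 px. Next I move with the fingers shut to the right of the panel, staying high.

>>> servo_tool(
  motion=[
    [-1, -0.0237, 0, 0.0378, 0, -0.65, 0],
    [-1, -0.0474, 0, 0.0756, 0, -1.3, 0],
    [-1, -0.0711, 0, 0.1134, 0, -1.95, 0],
    [-1, -0.0948, 0, 0.1512, 0, -2.6, 0],
    [-1, -0.1185, 0, 0.189, 0, -3.25, 0],
    [-1, -0.1422, 0, 0.2268, 0, -3.9, 0],
    [-1, -0.1659, 0, 0.2646, 0, -4.55, 0],
    [-1, -0.1896, 0, 0.3024, 0, -5.2, 0],
    [-1, -0.2133, 0, 0.3402, 0, -5.85, 0],
    [-1, -0.237, 0, 0.378, 0, -6.5, 0],
    [-1, -0.237, 0, 0.378, 0, -6.5, 0],
  ],
)

```text
clock: 1.52
eef_pos: [513.6, -173.1, 231.1]
tcp_rot: [-1.57, -0.0, 0.037]
contact_force: [-0.3, 0.1, -0.5]
opening: 0.003
```

```bash
python3 - <<'E'
from h import *
s=r.sense();print({k:np.round(s[k],3) for k in("clock","eef_pos","tcp_rot","contact_force","opening","qpos")})
cv2.imwrite("pics/w1.png",cv2.resize(r.grab_frame("wrist")[:,:,::-1],(768,576)))
E
```

```text
{'clock': np.float64(1.525), 'eef_pos': array([ 513.563, -173.132,  231.092]), 'tcp_rot': array([-1.57 , -0.   ,  0.037]), 'contact_force': array([-0.268,  0.103, -0.45 ]), 'opening': np.float64(0.003), 'qpos': array([-3.280e-01,  2.250e-01,  1.812e+00,  1.000e-03,  1.106e+00,
       -3.650e-01])}
```

View pics/w1.png

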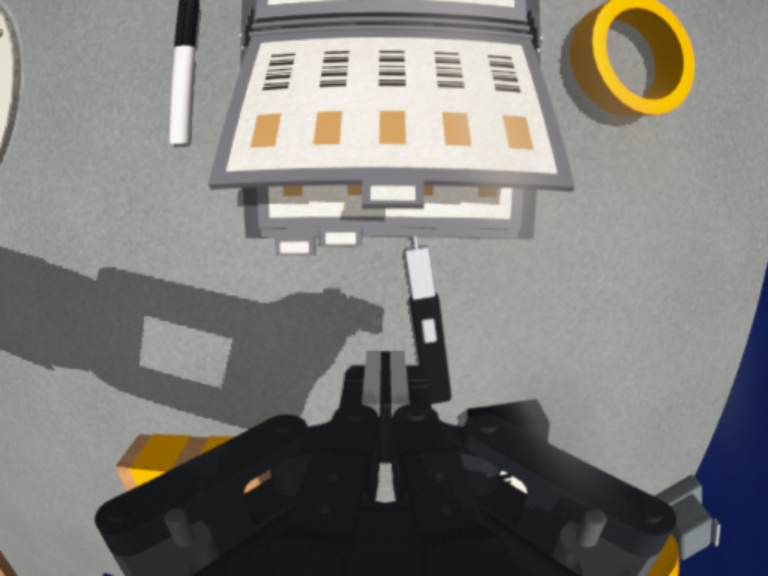

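The view is well aligned: tab free edge at (393,205), free corners at (212,187) and (572,187) in the 768-px frame, and the fingers are in line with the tab. A quick refit follows with these points added.

```bash
cat >> h.py <<'E'
def projw(P,pos,rpy):
    c=r.calibration("wrist"); M=np.array(c["mount"]); T=np.eye(4); T[:3,:3]=Ro.from_euler("xyz",rpy).as_matrix(); T[:3,3]=pos
    q=(np.linalg.inv(T@M)@np.append(P,1))[:3]; th=np.arctan2(np.hypot(q[0],q[1]),q[2]); d=q[:2]/np.hypot(q[0],q[1])
    return d*th*c["fx"]+[c["cx"],c["cy"]]
E
python3 - <<'E'
from h import *
from scipy.optimize import least_squares
pos,rot=[513.56,-173.13,231.09],[-1.57,0,.037]
o=[(pan(0,166,0),0,166,393,207),(0,108,150,572,188),(0,-108,150,212,188)]
wr=[(0,166,393,207),(108,150,572,188),(-108,150,212,188)]
pl=[((108,-150,22),(512,218)),((-108,-150,22),(262,218))] # print-only: right1 edge guess
ob={"side":[(108,150,231.4,142.4),(-108,150,296.6,168),(0,166,265.2,148.4)],"scene":[(108,150,225,177),(-108,150,264.5,160.5),(0,166,243.7,164.3)]}
def f(v):
    e=[]
    for n,L in ob.items():
        for a,b,u,w in L: e+=list(proj(n,W(v,pan(a,b,v[3])))-[u,w])
    for a,b,u,w in wr: e+=list(projw(W(v,pan(a,b,v[3])),pos,rot)-[u/1.5,w/1.5])
    # plate corner right side far/near in wrist (533,237),(247,237)
    for a,u,w in((125,533,237),(-125,247,237)): e+=list(projw(W(v,[a,-170,8]),pos,rot)-[u/1.5,w/1.5])
    return e
s=least_squares(f,[510,4,.03,.7],x_scale=[10,10,.1,.1],loss="soft_l1");print(s.x);print(np.round(f(s.x),1).reshape(-1,2))
p=s.x; print(W(p,pan(0,166,p[3])))
for t in np.arange(1.5,3.2,.2):
    R=125; q=W(p,[0,-R*np.cos(t)-2.5*np.sin(t)-11,26+R*np.sin(t)-2.5*np.cos(t)]);print(round(t,2),q.round())
E
```

```text
[5.11299001e+02 2.08915545e+00 3.77176375e-02 6.75565857e-01]
[[-0.1 -1.8]
 [ 0.2 -1. ]
 [ 0.  -0. ]
 [-1.6 -0.2]
 [-0.4 -0.9]
 [-1.3  0.3]
 [ 0.  -0.3]
 [-0.2  0.2]
 [-0.3  0.1]
 [ 0.8 -0.6]
 [-0.9 -0.4]]
[ 516.18373431 -127.35734849  129.8062715 ]
1.5 [512. -20. 151.]
1.7 [511.   5. 150.]
1.9 [510.  29. 145.]
2.1 [509.  52. 135.]
2.3 [509.  72. 121.]
2.5 [508.  90. 103.]
2.7 [507. 103.  82.]
2.9 [507. 112.  58.]
3.1 [507. 116.  34.]
```

>>> servo_tool(
  motion=[
    [-1, 0, 0.035, 0, 0, 0, 0],
    [-1, 0, 0.07, 0, 0, 0, 0],
    [-1, 0, 0.105, 0, 0, 0, 0],
    [-1, 0, 0.136, 0, 0, 0, 0],
    [-1, 0, 0.136, 0.01, 0, 0, 0],
    [-1, 0, 0.136, 0.02, 0, 0, 0],
    [-1, 0, 0.136, 0.03, 0, 0, 0],
    [-1, 0, 0.136, 0.036, 0, 0, 0],
    [-1, 0, 0.13, 0.044, 0, 0, 0],
    [-1, 0, 0.124, 0.052, 0, 0, 0],
    [-1, 0, 0.124, 0.052, 0, 0, 0],
  ],
)

```text
clock: 2.95
eef_pos: [512.2, -123.6, 108.8]
tcp_rot: [-1.572, -0.003, 0.033]
contact_force: [1.1, -5.2, 5.2]
opening: 0.001
```

```bash
python3 - <<'E'
from h import *
f=r.grab_frame("side")[:,:,::-1]; w=r.grab_frame("wrist")[:,:,::-1]
a=cv2.resize(f[110:270,170:330],(480,480),interpolation=2); b=cv2.resize(w[0:384,128:384],(320,480),interpolation=2)
cv2.imwrite("pics/c2.png",np.hstack([a,b]))
s=r.sense();print({k:np.round(s[k],2) for k in("clock","eef_pos","contact_force","wrist_torque")})
E
```

```text
{'clock': np.float64(3.05), 'eef_pos': array([ 512.14, -123.92,  108.44]), 'contact_force': array([ 1.22, -4.7 ,  6.31]), 'wrist_torque': array([-0.61, -0.14, -0.04])}
```

View pics/c2.png

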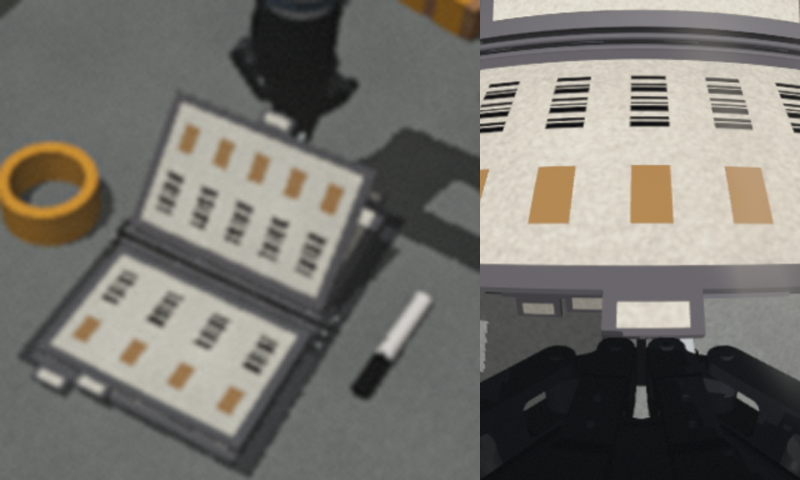

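The contact force is about 7.5 N and nearly radial. The shaft is sticking on the tab's edge because the tool rises less steeply than the edge does. I'll relax upward, then follow the edge's arc more steeply.

>>> servo_tool(
  motion=[
    [-1, 0, -0.006, -0.001, 0, 0, 0],
    [-1, 0, -0.011, 0.003, 0, 0, 0],
    [-1, 0, -0.016, 0.009, 0, 0, 0],
    [-1, 0, -0.021, 0.016, 0, 0, 0],
    [-1, 0, -0.026, 0.023, 0, 0, 0],
    [-1, 0, -0.026, 0.023, 0, 0, 0],
  ],
)

```text
clock: 3.8
eef_pos: [510.3, -99.6, 133.7]
tcp_rot: [-1.571, -0.001, 0.033]
contact_force: [-0.5, 0.3, -0.7]
opening: 0.001
```

```bash
cat > look.py <<'E'
from h import *
import sys
n=sys.argv[1]
f=r.grab_frame("side")[:,:,::-1]; g=r.grab_frame("scene")[:,:,::-1]
a=cv2.resize(f[110:270,170:330],(480,480),interpolation=2); b=cv2.resize(g[130:250,200:280],(320,480),interpolation=2)
cv2.imwrite(f"pics/{n}.png",np.hstack([a,b]))
s=r.sense();print({k:np.round(s[k],2) for k in("clock","eef_pos","contact_force","wrist_torque")})
E
python3 look.py c3
```

```text
{'clock': np.float64(3.9), 'eef_pos': array([ 510.08, -100.06,  133.22]), 'contact_force': array([-0.25,  0.5 , -0.1 ]), 'wrist_torque': array([-0.03, -0.01,  0.03])}
```

View pics/c3.png

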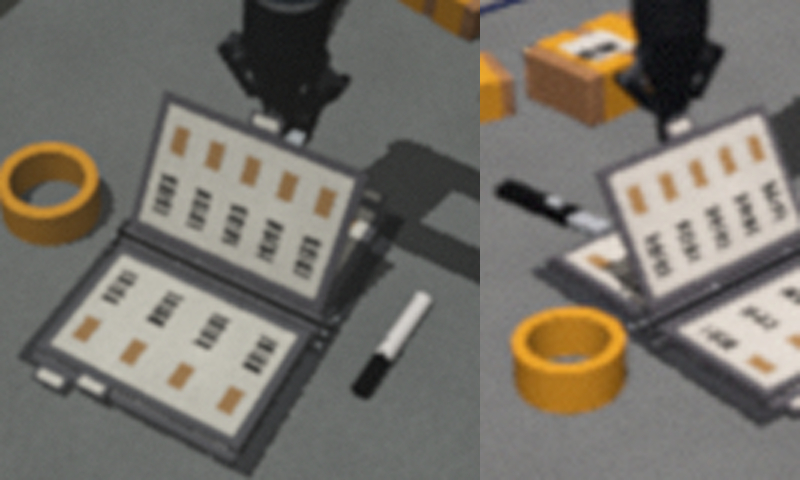

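```bash
python3 - <<'E'
from h import *
p=[511.3,2.1,.0377]
for t in np.arange(.7,1.3,.05):
    print(round(t,2),*[proj(n,W(p,pan(x,R,t))).round(1) for n,x,R in(("side",108,150),("side",-108,150),("side",0,166),("scene",0,166))],W(p,pan(0,166,t)).round())
E
```

```text
0.7 [230.9 140.4] [296.6 166.9] [264.9 148.1] [242.8 164.1] [ 516. -125.  133.]
0.75 [230. 140.] [296.1 166.7] [264.1 147.8] [243.7 163.2] [ 516. -119.  139.]
0.8 [229.  139.7] [295.6 166.6] [263.3 147.5] [244.6 162.4] [ 516. -113.  145.]
0.85 [228.  139.6] [294.9 166.6] [262.4 147.4] [245.6 161.7] [ 515. -107.  151.]
0.9 [227.  139.6] [294.3 166.7] [261.4 147.4] [246.7 161. ] [ 515. -101.  156.]
0.95 [225.9 139.7] [293.5 167. ] [260.4 147.6] [247.7 160.5] [515. -94. 161.]
1.0 [224.7 139.9] [292.8 167.4] [259.3 147.9] [248.9 160. ] [515. -88. 166.]
1.05 [223.5 140.2] [291.9 168. ] [258.2 148.4] [250.1 159.7] [514. -80. 170.]
1.1 [222.3 140.7] [291.  168.7] [257. 149.] [251.3 159.4] [514. -73. 174.]
1.15 [221.  141.3] [290.1 169.5] [255.8 149.7] [252.6 159.2] [514. -66. 178.]
1.2 [219.7 142. ] [289.1 170.4] [254.5 150.6] [253.9 159.2] [514. -58. 181.]
1.25 [218.3 142.9] [288.1 171.5] [253.1 151.7] [255.3 159.2] [513. -50. 184.]
1.3 [216.9 143.9] [287.  172.7] [251.7 152.8] [256.6 159.3] [513. -42. 186.]
```

The panel is now at about 1.0 rad, with the tab resting on the finger's left face. I'll carry on along the arc toward upright.

>>> servo_tool(
  motion=[
    [-1, 0, -0.006, 0.007, 0, 0, 0],
    [-1, 0, -0.01, 0.014, 0, 0, 0],
    [-1, 0, -0.014, 0.022, 0, 0, 0],
    [-1, 0, -0.017, 0.03, 0, 0, 0],
    [-1, 0, -0.019, 0.038, 0, 0, 0],
    [-1, 0, -0.021, 0.046, 0, 0, 0],
    [-1, 0, -0.022, 0.054, 0, 0, 0],
    [-1, 0, -0.022, 0.062, 0, 0, 0],
    [-1, 0, -0.022, 0.07, 0, 0, 0],
    [-1, 0, -0.022, 0.078, 0, 0, 0],
    [-1, 0, -0.022, 0.083, 0, 0, 0],
    [-1, 0, -0.022, 0.083, 0, 0, 0],
  ],
)

```text
clock: 5.4
eef_pos: [507.3, -17.0, 155.2]
tcp_rot: [-1.571, 0.0, 0.033]
contact_force: [-0.2, -0.2, 0.8]
opening: -0.001
```

```bash
python3 look.py c4
```

```text
{'clock': np.float64(5.5), 'eef_pos': array([507.32, -17.39, 155.19]), 'contact_force': array([ 0.9 ,  0.49, -0.53]), 'wrist_torque': array([-0.  , -0.01, -0.  ])}
```

View pics/c4.png

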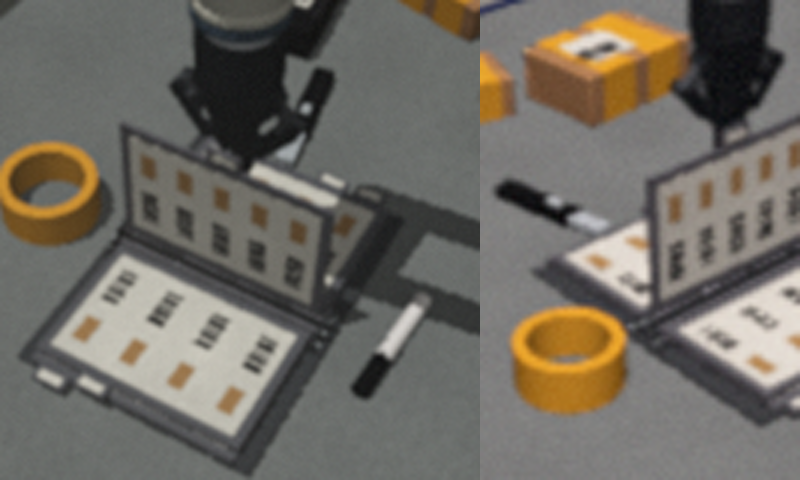

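The panel is about upright (~1.5 rad) and nothing else has moved. I'll continue over with the fingertip on the under face.

>>> servo_tool(
  motion=[
    [-1, 0, 0.004, 0.008, 0, 0, 0],
    [-1, 0, 0.005, 0.02, 0, 0, 0],
    [-1, 0, 0.007, 0.032, 0, 0, 0],
    [-1, 0, 0.01, 0.044, 0, 0, 0],
    [-1, 0, 0.015, 0.056, 0, 0, 0],
    [-1, 0, 0.02, 0.067, 0, 0, 0],
    [-1, 0, 0.027, 0.077, 0, 0, 0],
    [-1, 0, 0.034, 0.087, 0, 0, 0],
    [-1, 0, 0.034, 0.087, 0, 0, 0],
  ],
)

```text
clock: 6.62
eef_pos: [504.0, 70.1, 120.5]
tcp_rot: [-1.571, 0.001, 0.033]
contact_force: [0.1, 0.5, 0.9]
opening: 0.002
```

>>> servo_tool(
  motion=[
    [-1, 0, 0.009, 0.009, 0, 0, 0],
    [-1, 0, 0.018, 0.018, 0, 0, 0],
    [-1, 0, 0.028, 0.025, 0, 0, 0],
    [-1, 0, 0.039, 0.031, 0, 0, 0],
    [-1, 0, 0.051, 0.036, 0, 0, 0],
    [-1, 0, 0.063, 0.04, 0, 0, 0],
    [-1, 0, 0.075, 0.042, 0, 0, 0],
    [-1, 0, 0.084, 0.043, 0, 0, 0],
    [-1, 0, 0.089, 0.043, 0, 0, 0],
    [-1, 0, 0.092, 0.043, 0, 0, 0],
    [-1, 0, 0.094, 0.043, 0, 0, 0],
    [-1, 0, 0.094, 0.043, 0, 0, 0],
  ],
)

```text
clock: 8.12
eef_pos: [503.2, 112.4, 28.3]
tcp_rot: [-1.571, -0.0, 0.032]
contact_force: [-4.9, -0.2, 13.4]
opening: 0.003
```

```bash
python3 look.py c5
```

```text
{'clock': np.float64(8.22), 'eef_pos': array([503.21, 112.38,  28.32]), 'contact_force': array([-4.18, -0.66, 13.1 ]), 'wrist_torque': array([-0.17,  0.71,  0.02])}
```

View pics/c5.png

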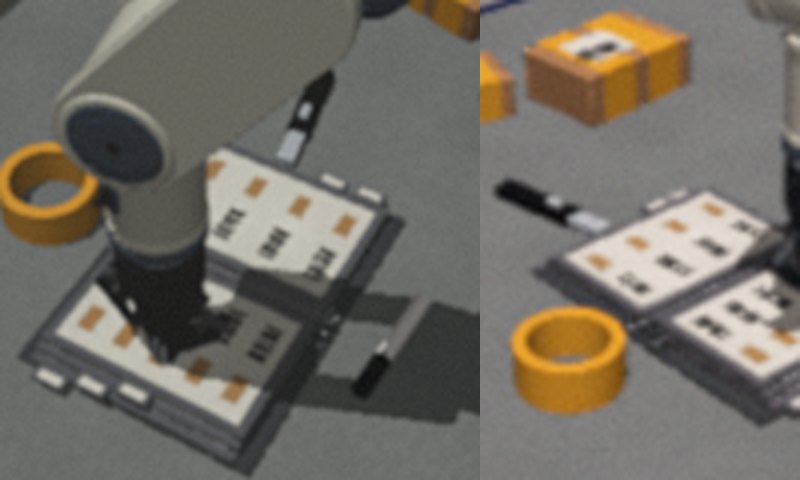

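The panel is flat and pressed with about 13 N at z = 28.3 (expected 29), and the third tab shows on the left. I'll lift straight off.

>>> servo_tool(
  motion=[
    [-1, 0, -0.003, 0, 0, 0, 0],
    [-1, 0, -0.008, 0, 0, 0, 0],
    [-1, 0, -0.02, 0, 0, 0, 0],
    [-1, 0, -0.05, 0, 0, 0, 0],
    [-1, 0, -0.09, -0.02, 0, 0, 0],
    [-1, 0, -0.14, -0.04, 0, 0, 0],
    [-1, 0, -0.18, -0.06, 0, 0, 0],
    [-1, 0, -0.18, -0.06, 0, 0, 0],
    [-1, 0, -0.18, -0.06, 0, 0, 0],
  ],
)

```text
clock: 9.35
eef_pos: [504.7, 52.6, 207.2]
tcp_rot: [-1.571, 0.0, 0.032]
contact_force: [0.3, 0.4, -1.1]
opening: 0.001
```

```bash
python3 look.py c6; python3 - <<'E'
from h import *
p=[511.3,2.1,.0377]
for a in((125,170,8),(-125,170,8),(-125,-170,8)): q=proj("side",W(p,a)); print((q-[170,110])*3)
for a in((108,152,29),(-108,152,29)): print("top",(proj("side",W(p,a))-[170,110])*3)
E
```

```text
{'clock': np.float64(9.45), 'eef_pos': array([504.26,  52.8 , 206.21]), 'contact_force': array([ 1.03,  0.19, -0.31]), 'wrist_torque': array([0.01, 0.01, 0.02])}
[ 14.95165372 355.3280021 ]
[247.99425875 474.53237424]
[403.61760359 217.04466899]
top [ 38.31459072 336.41600175]
top [241.41260278 438.26976285]
```

View pics/c6.png

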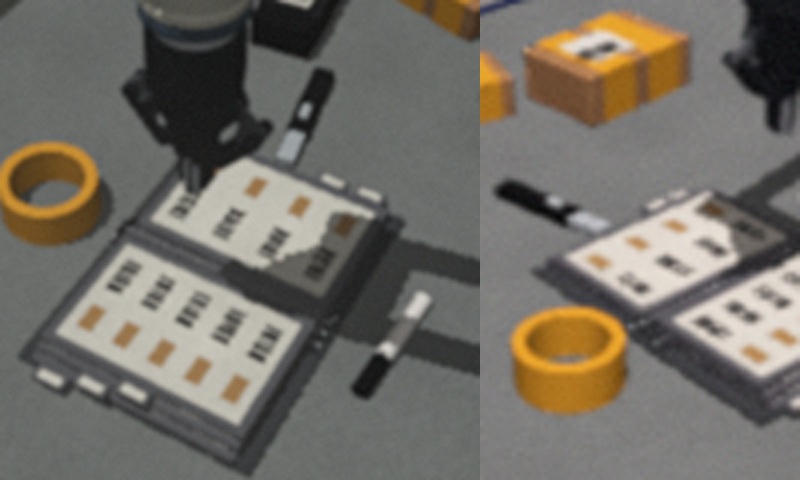

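The five-column panel now lies flat on the left with all three tabs showing. The display corners sit at (22,355), (248,472) and (403,217), the same as before. The tool is clear and nothing else has moved.

```bash
python3 -c "
from rig import r
print(r.sign_off())"
```

```text
the job is handed in; nothing more can be done
None
```

The half-turned panel is over the spine and lying flat on the left-hand panels, and I handed the job in at about 9.5 s. No verdict was reported.

- **What I did:** I used shut fingertips, pushing on the side away from the left-hand panels, in slow arc steps. I then pressed the panel flat with about 13 N, with the fingertip at 28.3 mm against the 29 mm expected, and lifted clear.
- **One hitch:** the first push briefly stuck on the tab's edge, at about 8 N. It came free when I raised the tool more steeply.
- **Last checks:** the final picture shows the panel flat and the display corners where they were. The bystanders in view had not visibly moved; the mug and scanner were outside the last crops and I did not re-check them. The tool was about 180 mm above the panel, with contact force at its no-contact level.
- **Not measured:** I had no direct reading of the joint angles. Flatness and the position of the other panels come from the pictures and the fingertip height only.

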